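# Close the split casting moulds in the quick-release cradle

### The job

Close up the casting moulds in the clamping cradle: flip the cam lever fully open, then set every upper half that belongs here upright and flush onto the one lower half it was made with, and screw the wing nut clockwise to its stop while the lever is still open. Then flip the lever fully closed so that the sprung feet press on the moulds; the odd upper half that fits none stays on the bench, and the beaker and the dropper bottle are left alone.

Things in the scene. Friction and masses are not known exactly. Their poses are not given: they have to be found in the camera images.
- cradle: dark steel clamping cradle fixed on the bench, bed 110 x 370 x 12 mm. Origin: on the bench under the middle seat; x points away from the robot (to the jaw), y along the row to the left. Seats at y = -80, 0, +80 mm. Two guide rails run along the row: inner faces at x = -30.5 and +30.5 mm, 8 mm thick, tops 52 mm above the bench, ends at y = -118 and +118 mm.
- lower_narrow: narrow lower mould half, aluminium, fixed in one of the three seats (which one varies), 60 (x) x 40 (y) x 30 mm tall; origin: centre of its underside, 12 mm above the bench; axes as the cradle's. Its top (parting) face has grooves 11.5 mm deep along x that take the tongues of upper_narrow alone, 2 mm to spare on each side.
- lower_middle: middle lower mould half, aluminium, fixed in one of the three seats (which one varies), 60 (x) x 52 (y) x 30 mm tall; origin: centre of its underside, 12 mm above the bench; axes as the cradle's. Its top (parting) face has grooves 11.5 mm deep along x that take the tongues of upper_middle alone, 2 mm to spare on each side.
- lower_wide: wide lower mould half, aluminium, fixed in one of the three seats (which one varies), 60 (x) x 64 (y) x 30 mm tall; origin: centre of its underside, 12 mm above the bench; axes as the cradle's. Its top (parting) face has grooves 11.5 mm deep along x that take the tongues of upper_wide alone, 2 mm to spare on each side.
- upper_narrow: narrow upper mould half, 0.2 kg, loose (one of the three may be absent): block 56 (x) x 40 (y) x 20 mm; under it along x one central tongue 24 mm wide; on top a lug 24 (x) x 14 (y) mm, 34 mm tall, z 30 to 64. Origin: centre of underside of the 10 mm tall tongues it stands on. Flush on lower_narrow, its origin is 20 mm above that one's, x axes parallel (half a turn also fits).
- upper_middle: middle upper mould half, 0.2 kg, loose (one of the three may be absent): block 56 (x) x 52 (y) x 20 mm; under it along x two tongues 11 mm wide at y = -14 and +14 mm; on top a lug 24 (x) x 14 (y) mm, 34 mm tall, z 30 to 64. Origin: centre of underside of the 10 mm tall tongues it stands on. Flush on lower_middle, its origin is 20 mm above that one's, x axes parallel (half a turn also fits).
- upper_wide: wide upper mould half, 0.2 kg, loose (one of the three may be absent): block 56 (x) x 64 (y) x 20 mm; under it along x two tongues 11 mm wide at y = -20 and +20 mm; on top a lug 24 (x) x 14 (y) mm, 34 mm tall, z 30 to 64. Origin: centre of underside of the 10 mm tall tongues it stands on. Flush on lower_wide, its origin is 20 mm above that one's, x axes parallel (half a turn also fits).
- odd_upper: odd upper half from another set, 0.25 kg, made like the others (same lug and heights) but 76 mm wide (y), with two tongues 16 mm wide, 26 mm either side of the middle; it fits no lower half here. Loose on the bench; origin: centre of the underside of its tongues.
- cam_lever (a joint): cam quick-release lever at the cradle's right (-y) end, hinge axis level along the cradle's y; rad: 0 = closed, handle towards the robot, 0.35 rad above level; flips up and over, away from the robot, to 2.2 = fully open (stop). Opening lifts the jaw 20 mm up and 20 mm back, clear of the seats. Stays where it is left; takes 3 to 7 N at the handle.
- lever_grip (a point): middle of the free part of the lever's handle, a level round bar of 12 mm diameter along the cradle's y, 60 mm from the hinge axis. The bar is free for 20 mm to the left of this point (there the lever arm meets it) and ends 15 mm to the right.
- lever_hinge (a point): point on the lever's hinge axis level with lever_grip along the row, 48 mm above the bench, 42 mm once the nut is tight (the lever sinks with the nut, 2 mm per rad); lever_grip circles it at 60 mm in the plane of the cradle's x and z
- wing_nut (a joint): wing nut on an upright screw at the cradle's left (+y) end; rad, grows clockwise seen from above: 0 = slack, 3.0 = screwed down to its rigid stop; lowers jaw and lever 2 mm per rad; stays where it is left (about 0.1 N m to turn).
- nut_grip (a point): middle of the nut's wing, on the nut's axis, 73 mm above the bench. The wing is one upright flat bar through the axis, 44 mm long (this point's x axis), 10 mm thick (y), from 58 to 84 mm above the bench, on a round hub of 24 mm diameter. The nut turns but does not rise or sink.
- jaw: dark steel beam 250 mm long, 26 x 12 mm, behind and above the seats, with three sprung feet of 9 mm diameter (9 mm of spring), one per seat, that press on the rear edge of the top of each seated upper half once the nut is tight and the lever closed. With the lever closed they stand in the way of loading. Origin: on no visible feature.
- small_beaker: bystander: 50 ml beaker, 61 x 65 x 82 mm, loose on the bench to the left; origin centre of its underside
- dropper_bottle: bystander: dropper bottle, 30 x 30 x 86 mm, loose on the bench to the right; origin centre of its underside
Mind the look-alikes: they are no part of the job. Leave any green or yellow look-alike of the odd_upper alone.

How it is judged:
On the way, in this order (a step that is already met when the one before it is completed fails the run):
1. the lever is flipped open, the nut not yet screwed tight (value of joint cam_lever above 1.8 rad and value of joint wing_nut below 2.6 rad), for 0.2 s.
2. with the lever still open, every upper half sits flush on its own lower half and the nut is at its stop (value of joint cam_lever above 1.5 rad and value of joint wing_nut above 2.8 rad and horizontal distance between upper_narrow and lower_narrow below 0.005 m and z of upper_narrow in the frame of lower_narrow between 0.017 and 0.0225 m and angle between each of upper_narrow, upper_middle, upper_wide's own z axis and vertical below 0.08 rad and angle between the x axis of upper_narrow and the x axis of lower_narrow, either way round below 0.12 rad and horizontal distance between upper_middle and lower_middle below 0.005 m and z of upper_middle in the frame of lower_middle between 0.017 and 0.0225 m and angle between the x axis of upper_middle and the x axis of lower_middle, either way round below 0.12 rad and horizontal distance between upper_wide and lower_wide below 0.005 m and z of upper_wide in the frame of lower_wide between 0.017 and 0.0225 m and angle between the x axis of upper_wide and the x axis of lower_wide, either way round below 0.12 rad), for 0.2 s.
3. the lever is closed and the feet press on every upper half (value of joint cam_lever below 0.25 rad and contact force between jaw and upper_narrow above 2 N and contact force between jaw and upper_middle above 2 N and contact force between jaw and upper_wide above 2 N), for 0.2 s.
At the end, for the whole second after the job is handed in: Lever within 0.25 rad of closed, nut within 0.25 rad of its stop; every upper half present rests on its own lower half (5 mm sideways, 0.12 rad yaw, 2.5 mm of flush, tilt under 0.08 rad), pressed by the feet with over 2 N; the odd upper half lies on the bench (all of step 3 and value of joint wing_nut above 2.75 rad and horizontal distance between upper_narrow and lower_narrow below 0.005 m and z of upper_narrow in the frame of lower_narrow between 0.017 and 0.0225 m and angle between each of upper_narrow, upper_middle, upper_wide's own z axis and vertical below 0.08 rad and angle between the x axis of upper_narrow and the x axis of lower_narrow, either way round below 0.12 rad and linear speed of each of upper_narrow, upper_middle, upper_wide below 0.02 m/s and horizontal distance between upper_middle and lower_middle below 0.005 m and z of upper_middle in the frame of lower_middle between 0.017 and 0.0225 m and angle between the x axis of upper_middle and the x axis of lower_middle, either way round below 0.12 rad and horizontal distance between upper_wide and lower_wide below 0.005 m and z of upper_wide in the frame of lower_wide between 0.017 and 0.0225 m and angle between the x axis of upper_wide and the x axis of lower_wide, either way round below 0.12 rad and height (world z) of odd_upper below 0.012 m); the robot touches nothing.
It fails at once if the beaker or the dropper bottle is pushed more than 4 cm or tipped over (distance of any of small_beaker, dropper_bottle from where it was at the start of the episode above 0.04 m or angle between any of small_beaker, dropper_bottle's own z axis and vertical above 0.5 rad).
Of upper_narrow, upper_middle, upper_wide only 2 to 3 are there at a start; the rules pass over those that are not, and their reading is None.
At some moment in a run one of upper_middle, upper_wide may be knocked a few centimetres aside while the robot is not near it.
It also fails if it takes over 210 s, if anything falls off the work surface, if the arm or the gripper's body presses on something with over 40 N, if the wrist force passes 120 N, or if a joint passes its speed limit or range.

### The arm

A 6-joint arm with a two-finger parallel gripper is mounted at the origin on a cart in front of the work surface, level with it; the furniture and walls round the work are solid. World frame = base frame: x ahead of the robot, y to its left, z up, the work surface at z = 0. Lengths are in m, angles in rad, forces in N, time in s.
With the tool pointing down it reaches from about 0.3 to 0.875 m from the base axis. Payload 6.4 kg.
Tool frame: the origin (TCP) lies where the fingers leave the gripper's body, on its centre line; the fingertips stand 73 mm ahead of it and the grasp point (between the pads) lies 54 mm ahead of it; z points along the fingers, y is the line along which they close (so a half turn about z gives the same grasp; the last joint's range is limited). The gripper opens to 85 mm and grips with 20 to 120 N. Pads are 22 mm wide; open, the fingers measure 114 mm over their backs; the gripper's body (76 mm by 85 mm) begins 54 mm behind the grasp point. The pads swing forward as they close: fully open they stand 13 mm farther back than shut.
Start: joints at [1.138, 0.181, 1.607, -0, 1.354, -0.206], TCP at [0.129, 0.56, 0.304] pointing down, gripper open.
Joint ranges: [-2.99, 2.99], [-0.89, 2.07], [0.3, 2.58], [-1.14, 4.28], [0, 2.63], [-3.12, 3.12]. Speed limits (rad/s): [2.57, 2.57, 3.01, 3.14, 3.14, 3.14].

### API

Orientations are given as a unit quaternion [w, x, y, z].
In Python, from bench import ctrl gives the robot as it stands.
- The arm moves only by the tool carry_out, never from a script. Its argument "steps" is one flat list of numbers, 7 for each row, row after row: the shift along the tool's x, y, z in m, then the turn, a rotation vector about the tool's x, y, z in rad, then the opening, from 0 (shut) to 1 (fully open). In form: [dx, dy, dz, wx, wy, wz, claw, dx, dy, dz, wx, wy, wz, claw, ...]. A call has 1 to 20 rows; each row is the pose to reach, as a shift and turn from the pose commanded when the call began, along the tool's axes at that moment; what a row does not reach only later rows make up. A row lasts 1/10 s, in which the tool goes at most 50 mm and 8.59 degrees, less where a joint would pass 70% of its speed; a pose out of reach is approached as far as the arm can. A call with a gripper value outside its range is refused whole. The fingers move at their own pace and stop on an object; the grip force is fixed at half the most. Time passes only in rows, so rows that repeat a pose let the fingers close. It gives the time, the measured TCP pose, the force, the opening and the grip force at its end, in the units of the state.
- ctrl.get_obs(): the state, without advancing time (a new reading comes with each control period).
- ctrl.camera(name): name is "scene" or "top"; returns the picture (384x512x3 uint8, red, green, blue); there is no depth.
- ctrl.camera_params(name): a dict with "vertical_fov" (degrees; the focal length in pixels is half the picture's height over the tangent of half this angle, whatever the lens; pixels are square), "cx", "cy" (the principal point, pixels), "cam_to_world" (4x4, takes a point from camera to world coordinates). Camera axes: x right, y down, z forward; pixel columns grow to the right and rows downward; lengths in m; the calibration is good to about 2 mm. A picture is of the moment at which its call begins. camera_params takes no time and is no camera call.
- ctrl.hand_in(): hands the job in; it is judged then, once.
The state is a dict: "time_s": time; "q": joint angles; "dq": joint speeds; "joint_efforts": joint torques, N m; "eef_pos": TCP position; "eef_rot": TCP orientation; "wrist_force": force on the tool from outside, world axes, zero at the start; "torque": the same for the moment, N m; "opening": opening from 0.0 (shut) to 1.0 (fully open); "grasp_force": force on a finger pad.
Only numpy, scipy, OpenCV 4.12 (cv2) and the standard library are available. Lean on these libraries where they do the work, as an engineer would, in place of code of your own. Each camera call takes 0.05 s, during which the arm holds its last target. There are 200 camera calls.

## Working session

There is one attempt and no reset: what is moved stays moved. The work goes in short steps, Python scripts to look and compute and a tool call to move; the robot and the scene stay as the last step left them, time stands still between calls to the robot, and variables do not carry over. Pictures are saved under pics/ and viewed, at most 14 in all, crops included, and the job is handed in when it is done.

Besides the shell and the picture viewer there is one more tool, called by a JSON object that holds its "api" and its "payload", one argument or row to a line. carry_out: Moves the arm, as the interface text tells. Its arguments: {"type":"object","properties":{"steps":{"type":"array"}},"required":["steps"]}

```bash
ls; mkdir -p pics
python3 - <<'E'
from bench import ctrl
import cv2
o=ctrl.get_obs();print(o)
for n in("scene","top"):
    cv2.imwrite(f"pics/{n}0.png",ctrl.camera(n)[:,:,::-1]);print(ctrl.camera_params(n))
E
```

```text
pics
{'time_s': 0.0, 'q': array([ 1.13768220e+00,  1.81542222e-01,  1.60800187e+00,  1.78418686e-05,
        1.35377650e+00, -2.06262336e-01]), 'dq': array([ 0.00101026, -0.00150442, -0.00133296,  0.00224861, -0.00098989,
        0.00112176]), 'joint_efforts': array([-1.96120207e-03, -4.44882917e+01, -3.51321530e+01, -6.23175238e-04,
        9.26998066e-03,  3.84203091e-06]), 'eef_pos': array([0.12910195, 0.5598897 , 0.30298633]), 'eef_rot': array([-2.79789560e-04,  1.13184715e-01,  9.93573588e-01, -8.17459747e-04]), 'wrist_force': array([-0.46558957, -0.46858504,  0.07916615]), 'torque': array([-0.00068269, -0.03547779,  0.01861073]), 'grasp_force': 0.0, 'opening': 1.0000235359384835}
{'vertical_fov': 53.158058897400025, 'cx': 254.35595810754205, 'cy': 193.8389194649987, 'cam_to_world': array([[-0.78946227, -0.42958   ,  0.438418  ,  0.081906  ],
       [-0.61368609,  0.53871484, -0.57721375,  0.65279109],
       [ 0.0117772 , -0.7247395 , -0.68892231,  0.88305241],
       [ 0.        ,  0.        ,  0.        ,  1.        ]])}
{'vertical_fov': 54.61397149534081, 'cx': 251.96456214650618, 'cy': 185.7067809906515, 'cam_to_world': array([[ 0.00294363, -0.98378357,  0.17933551,  0.3539465 ],
       [-0.99998924, -0.00353901, -0.00300013,  0.01837098],
       [ 0.00358615, -0.17932475, -0.9837834 ,  1.20824848],
       [ 0.        ,  0.        ,  0.        ,  1.        ]])}
```

View pics/scene0.png

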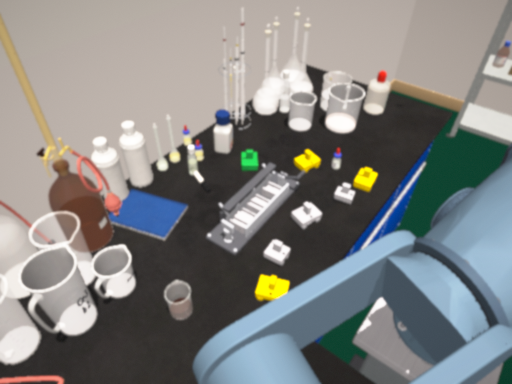

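View pics/top0.png

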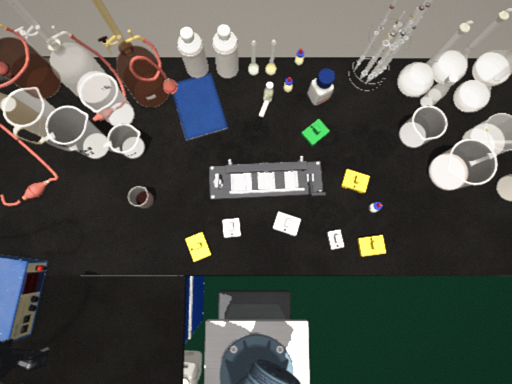

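Run:
```python
import cv2
t=cv2.imread("pics/top0.png")
cv2.imwrite("pics/topc.png",cv2.resize(t[148:268,180:390],None,fx=3.8,fy=3.8,interpolation=cv2.INTER_CUBIC))
t=cv2.imread("pics/scene0.png")
cv2.imwrite("pics/scenec.png",cv2.resize(t[140:310,200:390],None,fx=3.5,fy=3.5,interpolation=cv2.INTER_CUBIC))
```

```text
(no output)
```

View pics/topc.png

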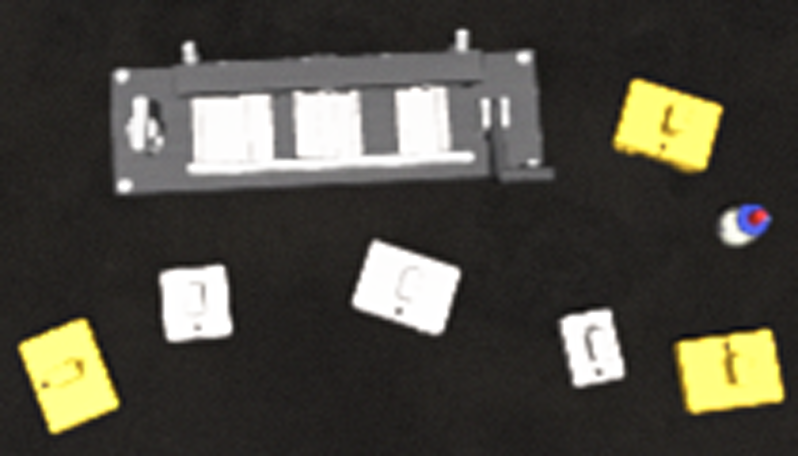

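View pics/scenec.png

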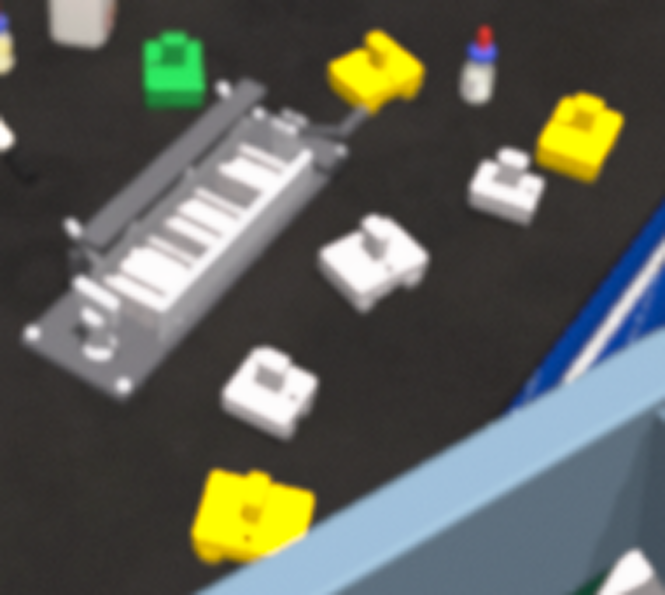

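```bash
cat > h.py <<'E'
import numpy as np, cv2
from scipy.optimize import minimize
from bench import ctrl
def K(n):
    p=ctrl.camera_params(n); return p, 192/np.tan(np.radians(p['vertical_fov']/2))
def proj(n,P):
    p,f=K(n);T=np.linalg.inv(p['cam_to_world']);c=np.atleast_2d(P)@T[:3,:3].T+T[:3,3]
    return c[:,:2]/c[:,2:]*f+[p['cx'],p['cy']]
def ray(n,uv,z):
    p,f=K(n);T=p['cam_to_world'];d=T[:3,:3]@np.array([(uv[0]-p['cx'])/f,(uv[1]-p['cy'])/f,1]);o=T[:3,3]
    return o+d*(z-o[2])/d[2]
def box(cx,cy,dx,dy,z0,z1):
    return np.array([[cx+i*dx/2,cy+j*dy/2,z] for i in(-1,1) for j in(-1,1) for z in(z0,z1)])/1000
def upper(w):
    t={40:[(0,24)],52:[(-14,11),(14,11)],64:[(-20,11),(20,11)],76:[(-26,16),(26,16)]}[w]
    return [box(0,0,56,w,10,30),box(0,0,24,14,30,64)]+[box(0,a,56,b,0,10) for a,b in t]
def pose(B,x,y,a,z=0):
    c,s=np.cos(a),np.sin(a);return [b@np.array([[c,s,0],[-s,c,0],[0,0,1]])+[x,y,z] for b in B]
def render(n,boxes,off,wh,S=4):
    m=np.zeros((wh[1]*S,wh[0]*S),np.uint8)
    for b in boxes:
        q=((proj(n,b)-off+.5)*S-.5)
        h=cv2.convexHull(np.float32(q)).reshape(-1,2);cv2.fillConvexPoly(m,np.int32(np.round(h*16)),255,cv2.LINE_AA,4)
    return cv2.resize(m,tuple(wh),interpolation=cv2.INTER_AREA)/255.
def fit(imgs,w,x,y,a,z=0,R=26):
    """imgs: dict name->rgb. photometric soft mask fit; returns x,y,a,cost"""
    D={}
    for n,im in imgs.items():
        c=np.round(proj(n,[x,y,z+.02])[0]).astype(int);o=c-R
        g=im[o[1]:o[1]+2*R,o[0]:o[0]+2*R].astype(float).min(2)
        D[n]=(np.clip((g-50)/90,0,1),o)
    def cost(v):
        return sum(np.abs(render(n,pose(upper(w),v[0]/1e3,v[1]/1e3,v[2]/30,z),o,[2*R,2*R])-g).sum() for n,(g,o) in D.items())
    r=minimize(cost,[x*1e3,y*1e3,a*30],method='Nelder-Mead',options=dict(initial_simplex=np.array([[x*1e3,y*1e3,a*30]]*4)+np.vstack([[0,0,0],8*np.eye(3)]),xatol=.05,fatol=.1))
    return r.x[0]/1e3,r.x[1]/1e3,r.x[2]/30,r.fun
E
cat > f.py <<'E'
from h import *
im={n:cv2.imread(f"pics/{n}0.png")[:,:,::-1] for n in("scene","top")}
for uv,ws in(((231,228),(40,52,64)),((287,223),(52,64,76)),((336,240),(40,52))):
    p=ray("top",uv,.02);print(uv,p.round(3))
    for w in ws:
      for c in(["top"],["scene"],["scene","top"]):
        b=min((fit({k:im[k] for k in c},w,p[0],p[1],a) for a in(-.4,0,.4)),key=lambda r:r[3])
        print(w,c,np.round(b,4))
for uv in((187,180),(455,180)):pass
S=3.8
for nm,uv,z in(("bolt FL",(121,75),.014),("NL",(125,186),.014),("FR",(525,57),.014),("NR",(533,162),.014),("nut",(140,125),.084),("railL",(188,168),.052),("railR",(474,157),.052),("wideC",(232,128),.042),("midC",(328,123),.042),("narC",(424,118),.042),("grip",(527,174),.068),("green",(None),0)):
    if uv: print(nm,ray("top",(uv[0]/S-.37+180,uv[1]/S-.37+148),z).round(4))
print("green",ray("top",(316,131),.03))
print("bottle",ray("top",(374,208),.03),"beaker",ray("top",(138,200),.03),"yel",ray("top",(355,181),.03),ray("top",(372,246),.03),ray("top",(198,246),.03))
E
time python3 f.py
```

```text
(231, 228) [0.434 0.081 0.02 ]
40 ['top'] [4.354000e-01 8.340000e-02 6.340000e-02 1.345614e+02]
40 ['scene'] [4.388000e-01 8.110000e-02 9.470000e-02 1.633111e+02]Traceback (most recent call last):
  File "f.py", line 7, in <module>
    b=min((fit({k:im[k] for k in c},w,p[0],p[1],a) for a in(-.4,0,.4)),key=lambda r:r[3])
  File "f.py", line 7, in <genexpr>
    b=min((fit({k:im[k] for k in c},w,p[0],p[1],a) for a in(-.4,0,.4)),key=lambda r:r[3])
           ~~~^^^^^^^^^^^^^^^^^^^^^^^^^^^^^^^^^^^^
  File "h.py", line 34, in fit
    r=minimize(cost,[x*1e3,y*1e3,a*30],method='Nelder-Mead',options=dict(initial_simplex=np.array([[x*1e3,y*1e3,a*30]]*4)+np.vstack([[0,0,0],8*np.eye(3)]),xatol=.05,fatol=.1))
    res = _minimize_neldermead(fun, x0, args, callback, bounds=bounds,
                               **options)
    fxr = func(xr)
    fx = function(np.copy(x), *(wrapper_args + args))
  File "h.py", line 33, in cost
    return sum(np.abs(render(n,pose(upper(w),v[0]/1e3,v[1]/1e3,v[2]/30,z),o,[2*R,2*R])-g).sum() for n,(g,o) in D.items())
  File "h.py", line 33, in <genexpr>
    return sum(np.abs(render(n,pose(upper(w),v[0]/1e3,v[1]/1e3,v[2]/30,z),o,[2*R,2*R])-g).sum() for n,(g,o) in D.items())
                      ~~~~~~^^^^^^^^^^^^^^^^^^^^^^^^^^^^^^^^^^^^^^^^^^^^^^^^^^^^^^^^^^
  File "h.py", line 22, in render
    q=((proj(n,b)-off+.5)*S-.5)
        ~~~~^^^^^
  File "h.py", line 7, in proj
    p,f=K(n);T=np.linalg.inv(p['cam_to_world']);c=np.atleast_2d(P)@T[:3,:3].T+T[:3,3]
        ~^^^
  File "h.py", line 5, in K
    p=ctrl.camera_params(n); return p, 192/np.tan(np.radians(p['vertical_fov']/2))
ValueError: time passes only in moves, steps and waits

real	0m7.681s
user	0m4.541s
sys	0m0.484s
```

```bash
python3 - <<'E'
from bench import ctrl
import pickle
pickle.dump({n:ctrl.camera_params(n) for n in("scene","top")},open("cam.pkl","wb"))
s=open("h.py").read()
s=s.replace("def K(n):\n    p=ctrl.camera_params(n);","import pickle\nCAM=pickle.load(open('cam.pkl','rb'))\ndef K(n):\n    p=CAM[n];")
open("h.py","w").write(s)
E
time python3 f.py
```

```text
(231, 228) [0.434 0.081 0.02 ]
40 ['top'] [4.354000e-01 8.340000e-02 6.340000e-02 1.345614e+02]
40 ['scene'] [4.388000e-01 8.110000e-02 9.470000e-02 1.633111e+02]
40 ['scene', 'top'] [4.365000e-01 8.250000e-02 9.680000e-02 3.010817e+02]
52 ['top'] [ 0.4352  0.0805  0.1014 65.466 ]
52 ['scene'] [4.377000e-01 7.700000e-02 1.048000e-01 1.035634e+02]
52 ['scene', 'top'] [4.364000e-01 7.910000e-02 1.081000e-01 1.842072e+02]
64 ['top'] [4.357000e-01 8.020000e-02 1.164000e-01 1.008608e+02]
64 ['scene'] [4.384000e-01 7.420000e-02 8.830000e-02 1.146431e+02]
64 ['scene', 'top'] [4.368000e-01 7.650000e-02 9.710000e-02 2.278673e+02]
(287, 223) [ 0.45  -0.097  0.02 ]
52 ['top'] [ 4.468000e-01 -1.008000e-01  1.335600e+00  1.650745e+02]
52 ['scene'] [ 4.497000e-01 -9.870000e-02  1.112600e+00  3.109641e+02]
52 ['scene', 'top'] [ 4.482000e-01 -9.900000e-02  1.211200e+00  4.789131e+02]
64 ['top'] [ 4.49400e-01 -9.53000e-02 -3.03200e-01  9.60196e+01]
64 ['scene'] [ 4.504000e-01 -1.006000e-01 -3.975000e-01  2.583013e+02]
64 ['scene', 'top'] [ 4.488000e-01 -9.860000e-02 -3.381000e-01  3.612046e+02]
76 ['
[... 498 characters left out ...]
59882e+01]
52 ['scene', 'top'] [ 4.007000e-01 -2.552000e-01  1.447000e-01  1.892366e+02]
bolt FL [0.6325 0.1482 0.014 ]
NL [0.5353 0.1426 0.014 ]
FR [ 0.6499 -0.2025  0.014 ]
NR [ 0.5574 -0.2067  0.014 ]
nut [0.5747 0.1243 0.084 ]
railL [0.5448 0.0868 0.052 ]
railR [ 0.5549 -0.1506  0.052 ]
wideC [0.5807 0.0509 0.042 ]
midC [ 0.5853 -0.0298  0.042 ]
narC [ 0.5898 -0.1107  0.042 ]
grip [ 0.5382 -0.1913  0.068 ]
green [ 0.75363671 -0.19672978  0.03      ]
bottle [ 0.4978554  -0.37467066  0.03      ] beaker [0.52100814 0.37871437 0.03      ] yel [ 0.58538855 -0.31811362  0.03      ] [ 0.37815297 -0.36170221  0.03      ] [0.37651151 0.18293479 0.03      ]
real	0m5.553s
user	0m5.975s
sys	0m0.102s
```

```bash
cat > c.py <<'E'
from h import *
import sys
im={n:cv2.imread(f"pics/{n}0.png")[:,:,::-1] for n in("scene","top")}
def cfit(ns,B,lo,hi,roi,x0=(.589,-.03,.053)):
    D={}
    for n in ns:
        pr=proj(n,pose([roi],*x0)[0]); o=np.floor(pr.min(0)).astype(int)-2; wh=np.ceil(pr.max(0)).astype(int)+3-o
        w=render(n,pose([roi],*x0),o,list(wh))>.5
        g=im[n][o[1]:o[1]+wh[1],o[0]:o[0]+wh[0]].astype(float).min(2)
        D[n]=(np.clip((g-lo)/(hi-lo),0,1),o,list(wh),w)
    def cost(v): return sum((np.abs(render(n,pose(B,v[0]/1e3,v[1]/1e3,v[2]/100),o,wh)-g)*w).sum() for n,(g,o,wh,w) in D.items())
    v0=np.array([x0[0]*1e3,x0[1]*1e3,x0[2]*100])
    r=minimize(cost,v0,method='Nelder-Mead',options=dict(initial_simplex=v0+np.vstack([[0,0,0],5*np.eye(3)]),xatol=.02,fatol=.05))
    return (r.x/[1e3,1e3,100]).round(4),round(r.fun,1)
bed=[box(0,0,110,370,0,12),box(-34.5,0,8,236,12,52)]
roi1=box(-45,20,100,380,0,0)   # near strip, clear of the lever end
rail=[box(-34.5,0,8,236,12,52)]
roi2=box(-48,0,16,300,52,52)
t=im["top"]
print("grey samples", [t[int(v),int(u)].tolist() for u,v in (proj("top",pose([np.array([[-.045,.0,.012],[-.0345,0,.052],[-.0,.04,.012],[-.065,0,0]])],.589,-.03,.053)[0]))])
for ns in(["top"],["scene"],["top","scene"]):
    print(ns,"bed",cfit(ns,bed,30,80,roi1),"rail",cfit(ns,rail,110,180,roi2))
E
python3 c.py
```

```text
grey samples [[120, 118, 118], [254, 253, 253], [114, 113, 114], [41, 37, 35]]
['top'] bed (array([ 0.5936, -0.029 ,  0.0515]), np.float64(145.1)) rail (array([ 0.5895, -0.033 ,  0.0511]), np.float64(35.8))
['scene'] bed (array([ 0.5931, -0.032 ,  0.0527]), np.float64(576.9)) rail (array([ 0.593 , -0.0413,  0.0507]), np.float64(69.1))
['top', 'scene'] bed (array([ 0.5936, -0.0293,  0.0513]), np.float64(726.0)) rail (array([ 0.5895, -0.0339,  0.0499]), np.float64(116.3))
```

```bash
cat >> c.py <<'E'
print("---")
low=[box(0,80,60,64,12,42),box(0,0,60,52,12,42),box(0,-80,60,40,12,42)]
roi3=box(-8,0,18,236,42,42)
roi4=box(-60,35,30,420,0,0)
for ns in(["top"],["scene"]):
    print(ns,"bed",cfit(ns,bed,45,115,roi4,(.59,-.031,.0513)),"low",cfit(ns,low,120,230,roi3,(.59,-.031,.0513)))
for n in("top","scene"):
    a=cv2.resize(im[n],None,fx=4,fy=4,interpolation=cv2.INTER_CUBIC)[:,:,::-1].copy()
    for b in pose(bed+low,.590,-.0315,.0513):
        q=(proj(n,b)+.5)*4-.5
        cv2.polylines(a,[np.int32(cv2.convexHull(np.float32(q)))],1,(0,0,255),1)
    if n=="top": a=a[600:820,800:1340]
    else: a=a[640:1020,800:1220]
    cv2.imwrite(f"pics/ov_{n}.png",a)
a=cv2.imread("pics/ov_top.png");b=cv2.imread("pics/ov_scene.png")
W=max(a.shape[1],b.shape[1]);p=lambda i:cv2.copyMakeBorder(i,0,0,0,W-i.shape[1],cv2.BORDER_CONSTANT)
cv2.imwrite("pics/ov.png",np.vstack([p(a),p(b)]))
E
python3 c.py|sed '1,/---/d'
```

```text
['top'] bed (array([ 0.5961, -0.0304,  0.0525]), np.float64(27.2)) low (array([ 0.5865, -0.0304,  0.0847]), np.float64(9.6))
['scene'] bed (array([ 0.5977, -0.031 ,  0.0553]), np.float64(83.9)) low (array([ 0.5984, -0.0405, -0.1698]), np.float64(60.2))
```

View pics/ov.png

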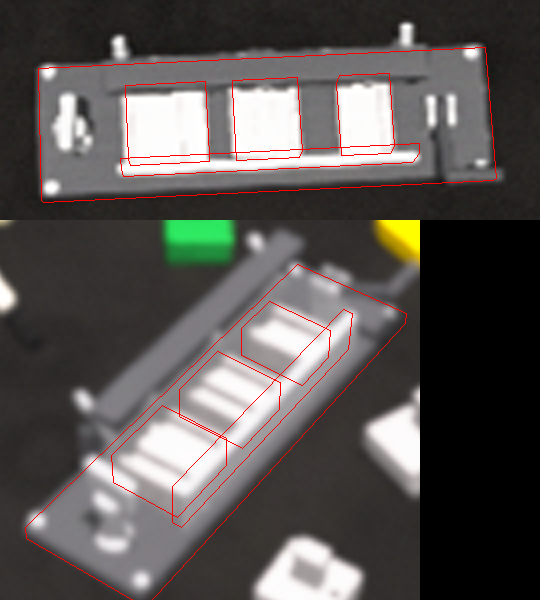

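```bash
cat >> h.py <<'E'
from scipy.spatial.transform import Rotation as Ro
C=(.595,-.0305,.052)
def cw(x,y,z): return pose([np.array([[x,y,z]])/1000],*C)[0][0]
def Rt(th,tilt=0):
    c,s=np.cos(th),np.sin(th); return Ro.from_matrix(np.array([[-s,c,0],[c,s,0],[0,0,-1]]).T)*Ro.from_rotvec([tilt,0,0])
def go(p,th,tilt=0,g=.054,o=None,q=True):
    """row taking the grasp point to p with tool y at world angle th"""
    o=o or ctrl.get_obs();R0=Ro.from_quat(np.roll(o['eef_rot'],-1));R=Rt(th,tilt)
    t=np.array(p)-R.apply([0,0,g]);d=R0.inv().apply(t-o['eef_pos']);w=(R0.inv()*R).as_rotvec()
    print(np.r_[d,w].round(4).tolist())
E
python3 - <<'E'
from h import *
S=3.8
for n,uv,z in(("plates",(495,112),.055),("barR",(553,174),.068),("armtop",(500,176),.068)): print(n,ray("top",(uv[0]/S-.37+180,uv[1]/S-.37+148),z).round(4))
go([.542,-.195,.20],.052)
E
```

```text
plates [ 0.5925 -0.1685  0.055 ]
barR [ 0.5383 -0.2126  0.068 ]
armtop [ 0.5365 -0.1692  0.068 ]
[-0.5721, -0.6426, 0.0499, -0.0016, 0.0007, 1.292]
```

{"api": "carry_out", "payload": {
  "steps": [-0.572, -0.643, 0.05, 0, 0, 1.292, 1, -0.572, -0.643, 0.05, 0, 0, 1.292, 1, -0.572, -0.643, 0.05, 0, 0, 1.292, 1, -0.572, -0.643, 0.05, 0, 0, 1.292, 1, -0.572, -0.643, 0.05, 0, 0, 1.292, 1, -0.572, -0.643, 0.05, 0, 0, 1.292, 1, -0.572, -0.643, 0.05, 0, 0, 1.292, 1, -0.572, -0.643, 0.05, 0, 0, 1.292, 0.6, -0.572, -0.643, 0.05, 0, 0, 1.292, 0.6, -0.572, -0.643, 0.05, 0, 0, 1.292, 0.6, -0.572, -0.643, 0.05, 0, 0, 1.292, 0.6, -0.572, -0.643, 0.05, 0, 0, 1.292, 0.6, -0.572, -0.643, 0.05, 0, 0, 1.292, 0.6, -0.572, -0.643, 0.05, 0, 0, 1.292, 0.6, -0.572, -0.643, 0.05, 0, 0, 1.292, 0.6, -0.572, -0.643, 0.05, 0, 0, 1.292, 0.6, -0.572, -0.643, 0.05, 0, 0, 1.292, 0.6, -0.572, -0.643, 0.05, 0, 0, 1.292, 0.6, -0.572, -0.643, 0.05, 0, 0, 1.292, 0.6, -0.572, -0.643, 0.05, 0, 0, 1.292, 0.6]
}}

```text
time_s: 2.1
eef_pos: [0.5413, -0.1938, 0.2532]
eef_rot: [-0.001, 0.688, 0.725, -0.0]
wrist_force: [-0.8, 0.2, 0.1]
opening: 0.602
grasp_force: 0.0
```

Run:
```python
from h import *
o=ctrl.get_obs();print(o['time_s'],o['q'].round(3),o['eef_pos'],o['opening'])
go([.538,-.197,.072],.052)
t=ctrl.camera("top");s=ctrl.camera("scene")
cv2.imwrite("pics/a.png",np.hstack([cv2.resize(t[148:268,180:390],(525,300),interpolation=cv2.INTER_CUBIC),cv2.resize(s[130:250,240:350],(275,300),interpolation=cv2.INTER_CUBIC)])[:,:,::-1])
```

```text
2.1 [-0.55   0.231  1.654  0.     1.259 -0.602] [ 0.54134918 -0.19382157  0.25322362] 0.6016849971760573
[-0.0032, -0.0033, 0.1272, -0.0015, -0.0015, 0.0001]
```

View pics/a.png

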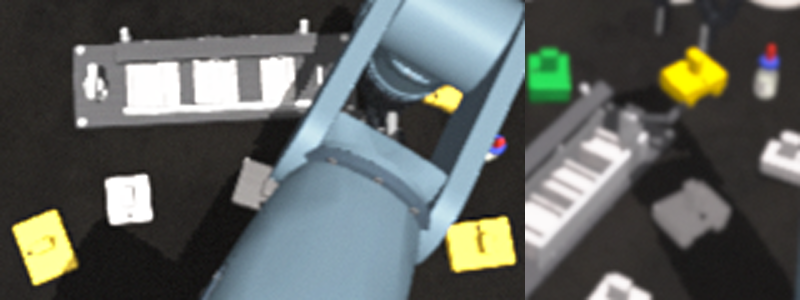

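{"api": "carry_out", "payload": {
  "steps": [-0.003, -0.003, 0.06, 0, 0, 0, 0.6, -0.003, -0.003, 0.1, 0, 0, 0, 0.6, -0.003, -0.003, 0.127, 0, 0, 0, 0.6, -0.003, -0.003, 0.127, 0, 0, 0, 0.6, -0.003, -0.003, 0.127, 0, 0, 0, 0.6, -0.003, -0.003, 0.127, 0, 0, 0, 0.4, -0.003, -0.003, 0.127, 0, 0, 0, 0.4, -0.003, -0.003, 0.127, 0, 0, 0, 0.3, -0.003, -0.003, 0.127, 0, 0, 0, 0.3, -0.003, -0.003, 0.127, 0, 0, 0, 0.3]
}}

```text
time_s: 3.2
eef_pos: [0.5394, -0.1982, 0.1274]
eef_rot: [0.0, 0.689, 0.725, 0.0]
wrist_force: [0.1, -0.3, 0.3]
opening: 0.299
grasp_force: 0.0
```

{"api": "carry_out", "payload": {
  "steps": [0, 0, 0, 0, 0, 0, 0.23, 0, 0, 0, 0, 0, 0, 0.23, 0, 0, 0, 0, 0, 0, 0.23, 0, 0, 0, 0, 0, 0, 0.23]
}}

```text
time_s: 3.6
eef_pos: [0.5391, -0.198, 0.1268]
eef_rot: [-0.0, 0.688, 0.725, -0.0]
wrist_force: [0.2, 0.7, -1.2]
opening: 0.233
grasp_force: 0.0
```

{"api": "carry_out", "payload": {
  "steps": [0, 0, 0, 0, 0, 0, 0.1, 0, 0, 0, 0, 0, 0, 0.1, 0, 0, 0, 0, 0, 0, 0.1, 0, 0, 0, 0, 0, 0, 0.1]
}}

```text
time_s: 4.0
eef_pos: [0.5382, -0.1981, 0.1266]
eef_rot: [-0.001, 0.688, 0.725, -0.001]
wrist_force: [-4.9, -0.6, 1.8]
opening: 0.113
grasp_force: 58.4
```

{"api": "carry_out", "payload": {
  "steps": [0, 0.001, -0.005, 0, 0, 0, 0.1, 0, 0.004, -0.011, 0, 0, 0, 0.1, 0, 0.008, -0.0155, 0, 0, 0, 0.1, 0, 0.0115, -0.0203, 0, 0, 0, 0.1, 0, 0.016, -0.0245, 0, 0, 0, 0.1, 0, 0.0205, -0.0282, 0, 0, 0, 0.1, 0, 0.0255, -0.0315, 0, 0, 0, 0.1, 0, 0.031, -0.0342, 0, 0, 0, 0.1, 0, 0.031, -0.0342, 0, 0, 0, 0.1]
}}

```text
time_s: 4.9
eef_pos: [0.5686, -0.1966, 0.1624]
eef_rot: [-0.002, 0.688, 0.726, -0.002]
wrist_force: [-13.6, -0.6, 9.7]
opening: 0.118
grasp_force: 57.4
```

{"api": "carry_out", "payload": {
  "steps": [0, 0.006, -0.002, 0, 0, 0, 0.1, 0, 0.0113, -0.0038, 0, 0, 0, 0.1, 0, 0.017, -0.0047, 0, 0, 0, 0.1, 0, 0.0232, -0.0052, 0, 0, 0, 0.1, 0, 0.029, -0.005, 0, 0, 0, 0.1, 0, 0.0352, -0.0043, 0, 0, 0, 0.1, 0, 0.041, -0.003, 0, 0, 0, 0.1, 0, 0.0467, -0.001, 0, 0, 0, 0.1, 0, 0.0467, -0.001, 0, 0, 0, 0.1]
}}

```text
time_s: 5.8
eef_pos: [0.6176, -0.194, 0.1643]
eef_rot: [0.0, 0.688, 0.725, -0.0]
wrist_force: [-3.9, 1.0, 5.2]
opening: 0.117
grasp_force: 56.1
```

{"api": "carry_out", "payload": {
  "steps": [0, 0.0055, 0.0025, 0, 0, 0, 0.1, 0, 0.0106, 0.0056, 0, 0, 0, 0.1, 0, 0.0155, 0.009, 0, 0, 0, 0.1, 0, 0.02, 0.0131, 0, 0, 0, 0.1, 0, 0.024, 0.0175, 0, 0, 0, 0.1, 0, 0.0276, 0.0223, 0, 0, 0, 0.1, 0, 0.0276, 0.0223, 0, 0, 0, 0.1]
}}

```text
time_s: 6.5
eef_pos: [0.6438, -0.1929, 0.142]
eef_rot: [-0.001, 0.688, 0.725, -0.001]
wrist_force: [-10.6, -1.2, 9.3]
opening: 0.113
grasp_force: 57.2
```

{"api": "carry_out", "payload": {
  "steps": [0, 0.002, 0.003, 0, 0, 0, 0.1, 0, 0.002, 0.004, 0, 0, 0, 0.1, 0, 0.002, 0.004, 0, 0, 0, 0.1]
}}

```text
time_s: 6.8
eef_pos: [0.6444, -0.1929, 0.1402]
eef_rot: [-0.002, 0.688, 0.725, -0.002]
wrist_force: [-23.2, 0.6, 25.2]
opening: 0.115
grasp_force: 59.2
```

{"api": "carry_out", "payload": {
  "steps": [0, 0, 0, 0, 0, 0, 0.3, 0, 0, 0, 0, 0, 0, 0.3, 0, 0, 0, 0, 0, 0, 0.3, 0, 0, -0.04, 0, 0, 0, 0.3, 0, 0, -0.08, 0, 0, 0, 0.3, 0, 0, -0.11, 0, 0, 0, 0.3, 0, 0, -0.11, 0, 0, 0, 0.3]
}}

```text
time_s: 7.5
eef_pos: [0.6492, -0.1933, 0.2523]
eef_rot: [0.005, 0.688, 0.725, 0.002]
wrist_force: [-0.1, 0.4, -0.5]
opening: 0.3
grasp_force: 0.0
```

Run:
```python
from h import *
go([.400,-.25,.17],.19-np.pi/2)
```

```text
[-0.0434, -0.2521, 0.0261, 0.0112, -0.0027, 1.4333]
```

{"api": "carry_out", "payload": {
  "steps": [-0.043, -0.252, 0.026, 0.011, -0.003, 1.433, 0.5, -0.043, -0.252, 0.026, 0.011, -0.003, 1.433, 0.5, -0.043, -0.252, 0.026, 0.011, -0.003, 1.433, 0.5, -0.043, -0.252, 0.026, 0.011, -0.003, 1.433, 0.5, -0.043, -0.252, 0.026, 0.011, -0.003, 1.433, 0.5, -0.043, -0.252, 0.026, 0.011, -0.003, 1.433, 0.5, -0.043, -0.252, 0.026, 0.011, -0.003, 1.433, 0.5, -0.043, -0.252, 0.026, 0.011, -0.003, 1.433, 0.5, -0.043, -0.252, 0.026, 0.011, -0.003, 1.433, 0.5, -0.043, -0.252, 0.026, 0.011, -0.003, 1.433, 0.5, -0.043, -0.252, 0.026, 0.011, -0.003, 1.433, 0.5, -0.043, -0.252, 0.026, 0.011, -0.003, 1.433, 0.5]
}}

```text
time_s: 8.7
eef_pos: [0.397, -0.2483, 0.2194]
eef_rot: [-0.003, 0.995, 0.096, -0.005]
wrist_force: [1.2, 0.8, 0.7]
opening: 0.504
grasp_force: 0.0
```

Run:
```python
from h import *
go([.400,-.25,.053],.19-np.pi/2)
o=ctrl.get_obs();print(o['q'].round(2),o['eef_pos'])
t=ctrl.camera("top");s=ctrl.camera("scene")
cv2.imwrite("pics/b_top.png",t[:,:,::-1]);cv2.imwrite("pics/b_scene.png",s[:,:,::-1])
cv2.imwrite("pics/b.png",np.hstack([cv2.resize(t[140:280,180:390],(450,300),interpolation=cv2.INTER_CUBIC),cv2.resize(s[130:270,240:390],(321,300),interpolation=cv2.INTER_CUBIC)])[:,:,::-1])
```

```text
[0.0037, 0.003, 0.1123, -0.0064, 0.0089, 0.0023]
[-0.81  0.04  1.94 -0.    1.17  0.57] [ 0.39695804 -0.24826254  0.21938595]
```

View pics/b.png

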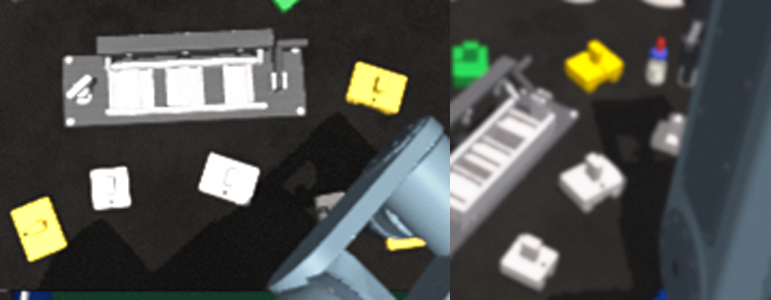

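{"api": "carry_out", "payload": {
  "steps": [0.004, 0.003, 0.05, -0.006, 0.009, 0.002, 0.5, 0.004, 0.003, 0.09, -0.006, 0.009, 0.002, 0.5, 0.004, 0.003, 0.112, -0.006, 0.009, 0.002, 0.5, 0.004, 0.003, 0.112, -0.006, 0.009, 0.002, 0.5, 0.004, 0.003, 0.112, -0.006, 0.009, 0.002, 0.5]
}}

```text
time_s: 9.3
eef_pos: [0.4005, -0.2503, 0.108]
eef_rot: [-0.0, 0.996, 0.094, 0.0]
wrist_force: [0.7, 0.1, 0.3]
opening: 0.504
grasp_force: 0.0
```

```bash
python3 - <<'E'
from h import *
o=ctrl.get_obs();print(o['eef_pos'],o['eef_rot'],o['wrist_force'])
go([.400,-.25,.053],.19-np.pi/2)
E
cat > c2.py <<'E'
exec(open("c.py").read().split("bed=[")[0].replace('{n}0.png','b_{n}.png'))
low=[box(0,80,60,64,12,42),box(0,0,60,52,12,42),box(0,-80,60,40,12,42)]
rails=[box(-34.5,0,8,236,12,52),box(34.5,0,8,236,12,52)]
bed=[box(0,0,110,370,0,12)]+rails
print("bed",cfit(["top"],bed,45,115,box(-60,20,40,420,0,0),(.592,-.031,.0513)),cfit(["top"],bed,45,115,box(-60,20,40,420,0,0),(.599,-.028,.0513)))
print("rails+low",cfit(["top"],rails+low,130,220,box(0,0,90,244,47,47),(.592,-.031,.0513)))
print("scene",cfit(["scene"],rails+low,130,220,box(0,0,90,244,47,47),(.592,-.031,.0513)))
# nut wing
n="top";c=np.round(proj(n,cw(0,158,84))[0]).astype(int)
o=c-12;g=im[n][o[1]:o[1]+24,o[0]:o[0]+24].min(2);np.set_printoptions(linewidth=200);print(o);print(g[2:22])
E
python3 c2.py
```

```text
[ 0.40052004 -0.25032904  0.10801372] [-8.87617278e-05  9.95562940e-01  9.40979465e-02  3.68837348e-05] [0.7414645  0.06845405 0.30121929]
[-0.0004, -0.0004, 0.001, -0.0002, -0.0001, -0.0015]
bed (array([ 0.5956, -0.0284,  0.052 ]), np.float64(19.0)) (array([ 0.5955, -0.0285,  0.0518]), np.float64(20.8))
rails+low (array([ 0.5854, -0.0307,  0.0515]), np.float64(111.5))
scene (array([ 0.5859, -0.0345,  0.0555]), np.float64(314.4))
[204 165]
[[ 37  35  38  39  42  97 189 252 255 224 137 122 125 123 126 125 124 126 126 128 125 126 122 115]
 [ 35  37  37  34  39  99 182 252 255 204 131 122 126 128 124 126 124 122 123 123 124 122 122 119]
 [ 34  34  34  32  37  93 142 202 202 148 123 123 125 124 121 121 124 121 122 124 121 123 124 119]
 [ 34  36  36  33  36  92 122 137 137 123 123 122 123 123 121 123 123 127 125 126 123 124 122 121]
 [ 33  37  37  33  38  96 124 126 124 125 125 126 125 128 126 121 125 124 128 123 123 124 127 126]
 [ 33  33  35  36  42  92 122 125 125 125 127 125 125 122 122 122 123 120 123 122 122 124 120 124]
 [ 35  36  31  33  40  89 123 122 125 125 126 123 124 121 122 
[... 624 characters left out ...]
4 125]
 [ 38  35  37  38  45  99 125 121 123 146 231 253 255 255 240 172 138 102  62  88 117 123 123 123]
 [ 38  37  37  34  42  94 122 128 150 225 253 255 255 238 177 202 217 155  79  96 123 125 124 126]
 [ 36  37  36  36  40  88 125 166 233 255 255 255 235 172 210 253 246 169 101 100 124 127 126 126]
 [ 36  37  39  36  41  87 138 232 255 255 255 233 175 222 253 255 235 165 132 113 124 123 125 125]
 [ 38  32  37  34  36  77 137 245 255 255 232 164 234 255 255 234 177 225 218 131 124 123 121 124]
 [ 38  36  35  35  38  71 118 193 236 217 153 128 188 220 207 173 172 236 223 130 120 123 123 124]
 [ 37  34  37  33  37  72 108 137 150 140 112 138 236 255 255 255 255 245 182 126 127 128 130 127]]
```

{"api": "carry_out", "payload": {
  "steps": [0, 0, 0.001, 0, 0, 0, 0.25, 0, 0, 0.001, 0, 0, 0, 0.25, 0, 0, 0.001, 0, 0, 0, 0.25, 0, 0, 0.001, 0, 0, 0, 0.1, 0, 0, 0.001, 0, 0, 0, 0.1, 0, 0, 0.001, 0, 0, 0, 0.1, 0, 0, 0.001, 0, 0, 0, 0.1, 0, 0, -0.03, 0, 0, 0, 0.1, 0, 0, -0.08, 0, 0, 0, 0.1, 0, 0, -0.09, 0, 0, 0, 0.1, 0, 0, -0.09, 0, 0, 0, 0.1]
}}

```text
time_s: 10.4
eef_pos: [0.4012, -0.2511, 0.1997]
eef_rot: [0.002, 0.996, 0.094, 0.002]
wrist_force: [0.1, -0.0, -2.3]
opening: 0.152
grasp_force: 60.5
```

```bash
sed -i 's/^C=.*/C=(.5855,-.0307,.0515)/' h.py
python3 - <<'E'
from h import *
o=ctrl.get_obs();print(o['eef_pos'],o['opening'])
go(np.r_[cw(0,-80,0)[:2],.147],.0515-np.pi/2); print(cw(0,-80,0))
s=ctrl.camera("scene")
cv2.imwrite("pics/d.png",cv2.resize(s[110:270,220:400],(675,600),interpolation=cv2.INTER_CUBIC)[:,:,::-1])
E
```

```text
[ 0.40121445 -0.25106993  0.19967179] 0.1524758303742398
[0.2113, -0.1028, -0.0012, 0.004, -0.0032, 0.1364]
[ 0.58961818 -0.11059393  0.        ]
```

View pics/d.png

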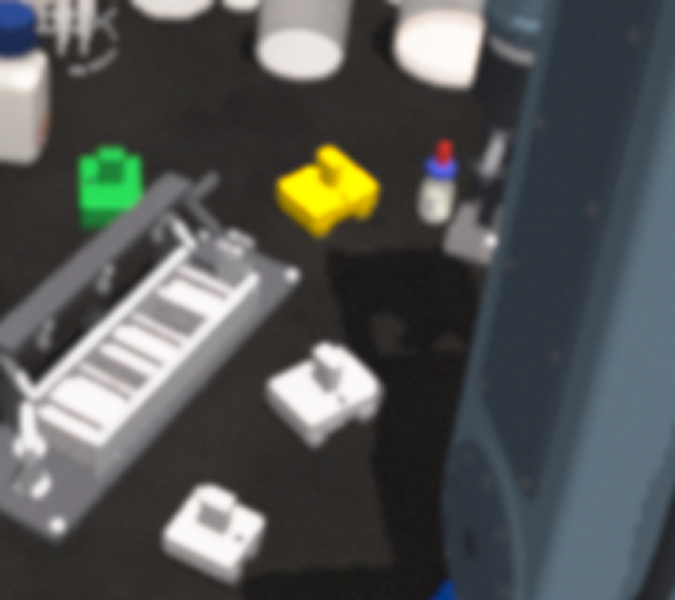

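{"api": "carry_out", "payload": {
  "steps": [0.04, -0.02, -0.02, 0.004, -0.003, 0.136, 0.1, 0.08, -0.04, -0.02, 0.004, -0.003, 0.136, 0.1, 0.12, -0.06, -0.02, 0.004, -0.003, 0.136, 0.1, 0.16, -0.08, -0.01, 0.004, -0.003, 0.136, 0.1, 0.19, -0.095, -0.001, 0.004, -0.003, 0.136, 0.1, 0.211, -0.103, -0.001, 0.004, -0.003, 0.136, 0.1, 0.211, -0.103, -0.001, 0.004, -0.003, 0.136, 0.1, 0.211, -0.103, -0.001, 0.004, -0.003, 0.136, 0.1, 0.211, -0.103, -0.001, 0.004, -0.003, 0.136, 0.1]
}}

```text
time_s: 11.35
eef_pos: [0.5871, -0.1099, 0.1972]
eef_rot: [-0.002, 1.0, 0.026, -0.003]
wrist_force: [-0.1, 0.2, -1.5]
opening: 0.151
grasp_force: 60.3
```

Run:
```python
from h import *
o=ctrl.get_obs();print(o['eef_pos'],o['q'].round(2))
go(np.r_[cw(0,-80,0)[:2],.097],.0515-np.pi/2)
s=ctrl.camera("scene");t=ctrl.camera("top")
cv2.imwrite("pics/e.png",np.hstack([cv2.resize(s[140:260,230:330],(400,480),interpolation=cv2.INTER_CUBIC),cv2.resize(t[140:260,260:360],(400,480),interpolation=cv2.INTER_CUBIC)])[:,:,::-1])
```

```text
[ 0.58706894 -0.10993084  0.19722626] [-0.38  0.35  1.63  0.    1.17  1.13]
[0.0028, 0.001, 0.0462, -0.0045, 0.0057, -0.0004]
```

View pics/e.png

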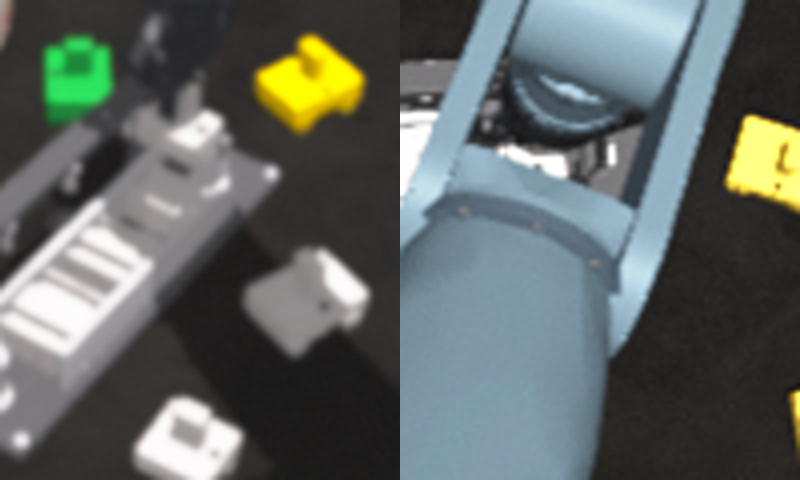

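{"api": "carry_out", "payload": {
  "steps": [0.003, 0.001, 0.02, -0.004, 0.006, 0, 0.1, 0.003, 0.001, 0.036, -0.004, 0.006, 0, 0.1, 0.003, 0.001, 0.046, -0.004, 0.006, 0, 0.1, 0.003, 0.001, 0.046, -0.004, 0.006, 0, 0.1, 0.003, 0.001, 0.046, -0.004, 0.006, 0, 0.1]
}}

```text
time_s: 11.95
eef_pos: [0.5911, -0.1104, 0.1527]
eef_rot: [0.0, 1.0, 0.026, 0.001]
wrist_force: [0.3, -0.4, -1.3]
opening: 0.15
grasp_force: 60.5
```

{"api": "carry_out", "payload": {
  "steps": [0, 0, 0.003, 0, 0, 0, 0.1, 0, 0, 0.006, 0, 0, 0, 0.1, 0, 0, 0.009, 0, 0, 0, 0.1, 0, 0, 0.009, 0, 0, 0, 0.1]
}}

```text
time_s: 12.35
eef_pos: [0.5911, -0.1102, 0.1434]
eef_rot: [0.0, 1.0, 0.026, 0.001]
wrist_force: [-0.4, -0.3, -0.9]
opening: 0.153
grasp_force: 60.5
```

{"api": "carry_out", "payload": {
  "steps": [0, 0, 0.003, 0, 0, 0, 0.1, 0, 0, 0.005, 0, 0, 0, 0.1, 0, 0, 0.005, 0, 0, 0, 0.1]
}}

```text
time_s: 12.65
eef_pos: [0.5915, -0.1103, 0.1396]
eef_rot: [0.0, 1.0, 0.026, 0.002]
wrist_force: [-2.8, 0.9, 4.9]
opening: 0.156
grasp_force: 61.4
```

{"api": "carry_out", "payload": {
  "steps": [-0.0015, 0, 0, 0, 0, 0, 0.1, -0.0015, 0, 0, 0, 0, 0, 0.1, -0.0015, 0, 0, 0, 0, 0, 0.1]
}}

```text
time_s: 12.95
eef_pos: [0.5907, -0.1106, 0.1396]
eef_rot: [0.0, 1.0, 0.026, 0.003]
wrist_force: [1.9, 1.2, 5.2]
opening: 0.151
grasp_force: 61.3
```

{"api": "carry_out", "payload": {
  "steps": [0, 0, 0, 0, 0, 0, 0.35, 0, 0, 0, 0, 0, 0, 0.35, 0, 0, 0, 0, 0, 0, 0.35, 0, 0, -0.03, 0, 0, 0, 0.35, 0, 0, -0.08, 0, 0, 0, 0.35, 0, 0, -0.12, 0, 0, 0, 0.35, 0, 0, -0.12, 0, 0, 0, 0.35]
}}

```text
time_s: 13.65
eef_pos: [0.5923, -0.1115, 0.2658]
eef_rot: [0.003, 1.0, 0.026, 0.007]
wrist_force: [0.6, 0.6, 0.5]
opening: 0.347
grasp_force: 0.0
```

Run:
```python
from h import *
o=ctrl.get_obs()
R0=Ro.from_quat(np.roll(o['eef_rot'],-1))
print(o['eef_pos'],o['q'].round(2))
go([.4352,.0805,.20],.10-np.pi/2)
```

```text
[ 0.59232583 -0.11148243  0.2657694 ] [-0.38  0.27  1.58  0.    1.28  1.14]
[-0.1471, -0.1999, 0.0087, 0.0057, -0.0133, -0.048]
```

Run:
```python
from h import *
im={"top":ctrl.camera("top"),"scene":ctrl.camera("scene")}
for c in(["top"],["scene"],["top","scene"]): print(c,np.round(fit({k:im[k] for k in c},52,.4352,.0805,.1),4))
t,s=im["top"],im["scene"]
cv2.imwrite("pics/f.png",np.hstack([cv2.resize(t[140:260,190:350],(480,360),interpolation=cv2.INTER_CUBIC),cv2.resize(s[140:290,220:350],(312,360),interpolation=cv2.INTER_CUBIC)])[:,:,::-1])
```

```text
['top'] [4.352000e-01 8.050000e-02 1.000000e-01 4.500503e+02]
['scene'] [4.377000e-01 7.670000e-02 1.093000e-01 1.011941e+02]
['top', 'scene'] [4.365000e-01 7.880000e-02 1.093000e-01 5.666771e+02]
```

View pics/f.png

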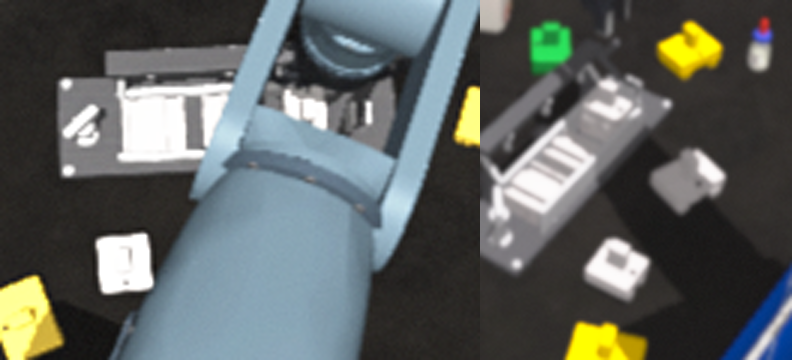

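{"api": "carry_out", "payload": {
  "steps": [-0.147, -0.2, 0.009, 0.006, -0.013, -0.048, 0.5, -0.147, -0.2, 0.009, 0.006, -0.013, -0.048, 0.5, -0.147, -0.2, 0.009, 0.006, -0.013, -0.048, 0.5, -0.147, -0.2, 0.009, 0.006, -0.013, -0.048, 0.5, -0.147, -0.2, 0.009, 0.006, -0.013, -0.048, 0.5, -0.147, -0.2, 0.009, 0.006, -0.013, -0.048, 0.5, -0.147, -0.2, 0.009, 0.006, -0.013, -0.048, 0.5, -0.147, -0.2, 0.009, 0.006, -0.013, -0.048, 0.5]
}}

```text
time_s: 14.55
eef_pos: [0.4326, 0.0813, 0.2486]
eef_rot: [-0.003, 0.999, 0.05, -0.006]
wrist_force: [1.2, 0.2, 0.2]
opening: 0.501
grasp_force: 0.0
```

Run:
```python
from h import *
o=ctrl.get_obs();print(o['eef_pos'])
go([.4352,.0805,.053],.104-np.pi/2)
s=ctrl.camera("scene")
print(np.round(fit({"scene":s},52,.4377,.0767,.1),4))
```

```text
[0.43257808 0.08126089 0.24856423]
[0.0041, 0.0018, 0.1415, -0.0057, 0.0108, -0.0046]
[4.36500e-01 7.71000e-02 1.29800e-01 8.45431e+01]
```

{"api": "carry_out", "payload": {
  "steps": [0.004, 0.002, 0.05, -0.006, 0.011, -0.005, 0.5, 0.004, 0.002, 0.09, -0.006, 0.011, -0.005, 0.5, 0.004, 0.002, 0.12, -0.006, 0.011, -0.005, 0.5, 0.004, 0.002, 0.141, -0.006, 0.011, -0.005, 0.5, 0.004, 0.002, 0.141, -0.006, 0.011, -0.005, 0.5, 0.004, 0.002, 0.141, -0.006, 0.011, -0.005, 0.5]
}}

```text
time_s: 15.2
eef_pos: [0.4355, 0.0801, 0.1081]
eef_rot: [0.0, 0.999, 0.052, 0.0]
wrist_force: [0.8, -1.1, 0.4]
opening: 0.502
grasp_force: 0.0
```

{"api": "carry_out", "payload": {
  "steps": [0, 0, 0, 0, 0, 0, 0.25, 0, 0, 0, 0, 0, 0, 0.25, 0, 0, 0, 0, 0, 0, 0.25, 0, 0, 0, 0, 0, 0, 0.1, 0, 0, 0, 0, 0, 0, 0.1, 0, 0, 0, 0, 0, 0, 0.1, 0, 0, 0, 0, 0, 0, 0.1]
}}

```text
time_s: 15.9
eef_pos: [0.4357, 0.0808, 0.1091]
eef_rot: [0.0, 0.999, 0.052, 0.001]
wrist_force: [-2.1, -0.4, 7.0]
opening: 0.156
grasp_force: 59.1
```

{"api": "carry_out", "payload": {
  "steps": [0, 0, -0.03, 0, 0, 0, 0.1, 0, 0, -0.07, 0, 0, 0, 0.1, 0, 0, -0.1, 0, 0, 0, 0.1, 0, 0, -0.1, 0, 0, 0, 0.1, 0, 0, -0.1, 0, 0, 0, 0.1]
}}

```text
time_s: 16.4
eef_pos: [0.4348, 0.081, 0.2082]
eef_rot: [0.0, 0.999, 0.052, 0.001]
wrist_force: [-0.7, -0.1, -2.5]
opening: 0.154
grasp_force: 59.4
```

Run:
```python
from h import *
o=ctrl.get_obs()
go(np.r_[cw(0,0,0)[:2],.150],.0515-np.pi/2); print(cw(0,0,0))
```

```text
[0.1381, 0.1268, 0.0046, 0.0003, -0.0022, 0.0535]
[ 0.5855 -0.0307  0.    ]
```

{"api": "carry_out", "payload": {
  "steps": [0.035, 0.032, 0, 0, -0.002, 0.053, 0.1, 0.07, 0.064, 0, 0, -0.002, 0.053, 0.1, 0.105, 0.096, 0.002, 0, -0.002, 0.053, 0.1, 0.125, 0.115, 0.004, 0, -0.002, 0.053, 0.1, 0.138, 0.127, 0.005, 0, -0.002, 0.053, 0.1, 0.138, 0.127, 0.005, 0, -0.002, 0.053, 0.1, 0.138, 0.127, 0.005, 0, -0.002, 0.053, 0.1, 0.138, 0.127, 0.005, 0, -0.002, 0.053, 0.1]
}}

```text
time_s: 17.2
eef_pos: [0.584, -0.0301, 0.202]
eef_rot: [-0.0, 1.0, 0.026, -0.002]
wrist_force: [0.9, -0.3, -2.3]
opening: 0.153
grasp_force: 59.2
```

Run:
```python
from h import *
o=ctrl.get_obs();print(o['eef_pos'])
go(np.r_[cw(0,0,0)[:2],.100],.0515-np.pi/2)
```

```text
[ 0.58403646 -0.03011619  0.20195727]
[0.0016, 0.0007, 0.048, -0.0009, 0.0037, 0.0008]
```

{"api": "carry_out", "payload": {
  "steps": [0.001, 0.0007, 0.02, -0.001, 0.004, 0, 0.1, 0.001, 0.0007, 0.036, -0.001, 0.004, 0, 0.1, 0.001, 0.0007, 0.048, -0.001, 0.004, 0, 0.1, 0.001, 0.0007, 0.048, -0.001, 0.004, 0, 0.1, 0.001, 0.0007, 0.048, -0.001, 0.004, 0, 0.1]
}}

```text
time_s: 17.7
eef_pos: [0.5862, -0.0314, 0.1552]
eef_rot: [0.0, 1.0, 0.026, 0.001]
wrist_force: [0.3, 0.2, -2.8]
opening: 0.154
grasp_force: 59.3
```

{"api": "carry_out", "payload": {
  "steps": [0, 0, 0.003, 0, 0, 0, 0.1, 0, 0, 0.006, 0, 0, 0, 0.1, 0, 0, 0.009, 0, 0, 0, 0.1, 0, 0, 0.009, 0, 0, 0, 0.1]
}}

```text
time_s: 18.1
eef_pos: [0.5864, -0.0316, 0.1461]
eef_rot: [0.0, 1.0, 0.026, 0.002]
wrist_force: [0.3, 0.1, -2.3]
opening: 0.149
grasp_force: 59.4
```

{"api": "carry_out", "payload": {
  "steps": [0, 0, 0.003, 0, 0, 0, 0.1, 0, 0, 0.005, 0, 0, 0, 0.1, 0, 0, 0.006, 0, 0, 0, 0.1, 0, 0, 0.006, 0, 0, 0, 0.1]
}}

```text
time_s: 18.5
eef_pos: [0.5866, -0.0317, 0.1412]
eef_rot: [0.001, 1.0, 0.026, 0.002]
wrist_force: [-3.3, 0.5, 5.2]
opening: 0.151
grasp_force: 60.3
```

{"api": "carry_out", "payload": {
  "steps": [0, 0, 0, 0, 0, 0, 0.35, 0, 0, 0, 0, 0, 0, 0.35, 0, 0, 0, 0, 0, 0, 0.35, 0, 0, -0.03, 0, 0, 0, 0.35, 0, 0, -0.08, 0, 0, 0, 0.35, 0, 0, -0.12, 0, 0, 0, 0.35, 0, 0, -0.12, 0, 0, 0, 0.35]
}}

```text
time_s: 19.2
eef_pos: [0.5894, -0.0323, 0.2677]
eef_rot: [0.002, 1.0, 0.026, 0.008]
wrist_force: [0.3, -0.6, 1.3]
opening: 0.351
grasp_force: 0.0
```

```bash
cat > n.py <<'E'
from h import *
t=ctrl.camera("top");s=ctrl.camera("scene")
o=ctrl.get_obs();print(o['eef_pos'],o['q'].round(2))
c=np.array([214,180]);im=t
# fit wing box: yaw+pos
def wcost(v,n="top",R=10,off=c-14,wh=[26,30]):
    B=pose([box(0,0,44,10,58,84)],v[0]/1e3,v[1]/1e3,v[2]/30)
    top=pose([box(0,0,44,10,84,84)],v[0]/1e3,v[1]/1e3,v[2]/30)
    g=np.clip((t[off[1]:off[1]+30,off[0]:off[0]+26].min(2).astype(float)-190)/50,0,1)
    r=render(n,top,off,wh); m=render(n,pose([box(0,0,64,34,84,84)],.5755,.125,PH),off,wh)>.5
    return (np.abs(r-g)*m).sum()
best=None
for PH in(-.9,-.67,-.4,0,.4,.8,1.2,1.6):
    v0=np.array([575.5,125,PH*30]);r=minimize(wcost,v0,method='Nelder-Mead',options=dict(initial_simplex=v0+np.vstack([[0,0,0],4*np.eye(3)])))
    print(PH,(r.x/[1e3,1e3,30]).round(4),round(r.fun,1))
a=cv2.resize(t[140:260,190:350],(480,360),interpolation=cv2.INTER_CUBIC);b=cv2.resize(s[140:290,220:350],(312,360),interpolation=cv2.INTER_CUBIC)
cv2.imwrite("pics/g.png",np.hstack([a,b])[:,:,::-1])
E
python3 n.py
```

```text
[ 0.58669758 -0.03174965  0.2616639 ] [-0.26  0.24  1.62 -0.    1.27  1.26]
-0.9 [ 0.5764  0.1255 -0.7798] 21.6
-0.67 [ 0.5761  0.1257 -0.7764] 24.1
-0.4 [ 0.5765  0.1254 -0.781 ] 27.4
0 [ 0.5724  0.1189 -0.1598] 50.1
0.4 [ 0.5741  0.1191 -0.1271] 46.2
0.8 [0.5675 0.1252 1.0116] 59.7
1.2 [0.5595 0.1314 1.5558] 54.1
1.6 [0.5675 0.1263 1.501 ] 54.4
```

View pics/g.png

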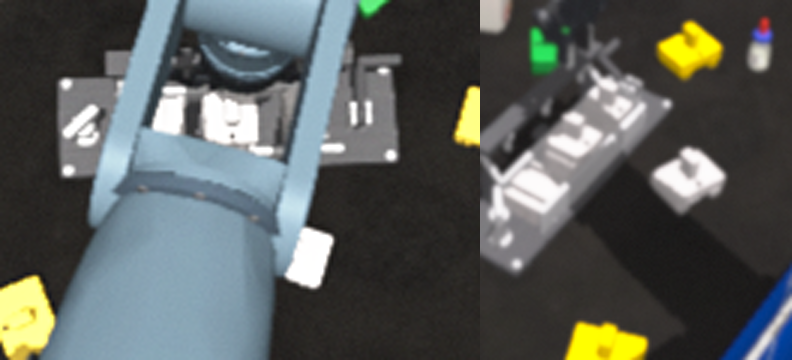

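Run:
```python
from h import *
go([.5764,.1255,.165],-.78+np.pi/2)
```

```text
[-0.0024, -0.1577, 0.0423, 0.008, -0.0006, -2.3099]
```

{"api": "carry_out", "payload": {
  "steps": [-0.002, -0.158, 0.042, 0.008, -0.001, -2.31, 0.5, -0.002, -0.158, 0.042, 0.008, -0.001, -2.31, 0.5, -0.002, -0.158, 0.042, 0.008, -0.001, -2.31, 0.5, -0.002, -0.158, 0.042, 0.008, -0.001, -2.31, 0.5, -0.002, -0.158, 0.042, 0.008, -0.001, -2.31, 0.5, -0.002, -0.158, 0.042, 0.008, -0.001, -2.31, 0.5, -0.002, -0.158, 0.042, 0.008, -0.001, -2.31, 0.5, -0.002, -0.158, 0.042, 0.008, -0.001, -2.31, 0.5, -0.002, -0.158, 0.042, 0.008, -0.001, -2.31, 0.5, -0.002, -0.158, 0.042, 0.008, -0.001, -2.31, 0.5, -0.002, -0.158, 0.042, 0.008, -0.001, -2.31, 0.5, -0.002, -0.158, 0.042, 0.008, -0.001, -2.31, 0.5, -0.002, -0.158, 0.042, 0.008, -0.001, -2.31, 0.5, -0.002, -0.158, 0.042, 0.008, -0.001, -2.31, 0.5, -0.002, -0.158, 0.042, 0.008, -0.001, -2.31, 0.5, -0.002, -0.158, 0.042, 0.008, -0.001, -2.31, 0.5, -0.002, -0.158, 0.042, 0.008, -0.001, -2.31, 0.5, -0.002, -0.158, 0.042, 0.008, -0.001, -2.31, 0.5, -0.002, -0.158, 0.042, 0.008, -0.001, -2.31, 0.5]
}}

```text
time_s: 21.2
eef_pos: [0.5757, 0.126, 0.2173]
eef_rot: [-0.002, 0.381, 0.925, -0.001]
wrist_force: [0.2, 0.1, -0.0]
opening: 0.499
grasp_force: 0.0
```

Run:
```python
from h import *
o=ctrl.get_obs();print(o['eef_pos'],o['q'].round(2))
go([.5764,.1255,.078],-.78+np.pi/2)
```

```text
[0.57567177 0.12604534 0.217297  ] [ 0.01  0.3   1.64  0.    1.2  -0.78]
[-0.0012, 0.0004, 0.0853, -0.0028, -0.0035, -0.0012]
```

{"api": "carry_out", "payload": {
  "steps": [-0.001, 0, 0.04, -0.003, -0.003, 0, 0.5, -0.001, 0, 0.07, -0.003, -0.003, 0, 0.5, -0.001, 0, 0.083, -0.003, -0.003, 0, 0.5, -0.001, 0, 0.083, -0.003, -0.003, 0, 0.3, -0.001, 0, 0.083, -0.003, -0.003, 0, 0.3, -0.001, 0, 0.083, -0.003, -0.003, 0, 0.2, -0.001, 0, 0.083, -0.003, -0.003, 0, 0.2, -0.001, 0, 0.083, -0.003, -0.003, 0, 0.2]
}}

```text
time_s: 22.0
eef_pos: [0.5772, 0.1254, 0.1364]
eef_rot: [0.001, 0.38, 0.925, 0.001]
wrist_force: [0.1, -0.1, 0.6]
opening: 0.202
grasp_force: 0.0
```

{"api": "carry_out", "payload": {
  "steps": [0, 0, 0, 0, 0, 0, 0.05, 0, 0, 0, 0, 0, 0, 0.05, 0, 0, 0, 0, 0, 0, 0.05, 0, 0, 0, 0, 0, 0, 0.05]
}}

```text
time_s: 22.4
eef_pos: [0.5769, 0.1252, 0.1363]
eef_rot: [0.001, 0.38, 0.925, 0.0]
wrist_force: [-2.7, -0.4, 4.9]
opening: 0.103
grasp_force: 59.9
```

Run:
```python
from h import *
o=ctrl.get_obs();print(o['eef_pos'],o['q'].round(3),o['torque'].round(3),o['wrist_force'].round(1),o['opening'],Rt(0).inv())
```

```text
[0.5768557  0.12524654 0.13625588] [ 0.013  0.413  1.684  0.     1.043 -0.778] [-0.195  0.335 -0.058] [-2.7 -0.4  4.9] 0.10308943956623526 Rotation.from_matrix(array([[ 0.,  1.,  0.],
                            [ 1.,  0.,  0.],
                            [ 0.,  0., -1.]]))
```

{"api": "carry_out", "payload": {
  "steps": [0, 0, 0, 0, 0, 0.1, 0.05, 0, 0, 0, 0, 0, 0.2, 0.05, 0, 0, 0, 0, 0, 0.3, 0.05, 0, 0, 0, 0, 0, 0.4, 0.05, 0, 0, 0, 0, 0, 0.5, 0.05, 0, 0, 0, 0, 0, 0.6, 0.05, 0, 0, 0, 0, 0, 0.7, 0.05, 0, 0, 0, 0, 0, 0.8, 0.05, 0, 0, 0, 0, 0, 0.9, 0.05, 0, 0, 0, 0, 0, 1.0, 0.05]
}}

```text
time_s: 23.4
eef_pos: [0.5772, 0.1253, 0.1363]
eef_rot: [0.001, 0.778, 0.628, 0.001]
wrist_force: [-0.1, -1.0, 3.5]
opening: 0.102
grasp_force: 59.6
```

```bash
cat > s.py <<'E'
from h import *
o=ctrl.get_obs();R=Ro.from_quat(np.roll(o['eef_rot'],-1)).as_matrix()
print(o['time_s'],o['eef_pos'].round(4),o['q'].round(3),'tau',o['torque'].round(3),'F',o['wrist_force'].round(1),round(o['opening'],3),'wing yaw',round(np.arctan2(R[1,0],R[0,0]),3))
E
python3 s.py
```

```text
23.4 [0.5772 0.1253 0.1363] [0.013 0.413 1.683 0.    1.042 0.226] tau [-0.112  0.141  0.006] F [-0.1 -1.   3.5] 0.102 wing yaw 1.358
```

{"api": "carry_out", "payload": {
  "steps": [0, 0, 0, 0, 0, 0.1, 0.05, 0, 0, 0, 0, 0, 0.2, 0.05, 0, 0, 0, 0, 0, 0.3, 0.05, 0, 0, 0, 0, 0, 0.4, 0.05, 0, 0, 0, 0, 0, 0.5, 0.05, 0, 0, 0, 0, 0, 0.6, 0.05, 0, 0, 0, 0, 0, 0.7, 0.05, 0, 0, 0, 0, 0, 0.8, 0.05, 0, 0, 0, 0, 0, 0.9, 0.05, 0, 0, 0, 0, 0, 1.0, 0.05]
}}

```text
time_s: 24.4
eef_pos: [0.5775, 0.1251, 0.1363]
eef_rot: [0.0, 0.984, 0.178, 0.002]
wrist_force: [0.8, -1.0, 2.6]
opening: 0.1
grasp_force: 59.5
```

```bash
python3 s.py
```

```text
24.4 [0.5775 0.1251 0.1363] [ 0.013  0.413  1.683 -0.     1.041  1.226] tau [-0.354 -0.017  0.039] F [ 0.8 -1.   2.6] 0.1 wing yaw 0.358
```

{"api": "carry_out", "payload": {
  "steps": [0, 0, 0, 0, 0, 0.1, 0.05, 0, 0, 0, 0, 0, 0.2, 0.05, 0, 0, 0, 0, 0, 0.3, 0.05, 0, 0, 0, 0, 0, 0.4, 0.05, 0, 0, 0, 0, 0, 0.4, 0.05]
}}

```text
time_s: 24.9
eef_pos: [0.5775, 0.1251, 0.1365]
eef_rot: [0.001, 1.0, -0.016, 0.002]
wrist_force: [-0.0, -3.4, 5.9]
opening: 0.106
grasp_force: 127.9
```

```bash
python3 s.py
```

```text
24.9 [0.5775 0.1251 0.1365] [ 0.013  0.413  1.683 -0.002  1.041  1.618] tau [-0.555 -0.026  3.053] F [-0.  -3.4  5.9] 0.106 wing yaw -0.033
```

{"api": "carry_out", "payload": {
  "steps": [0, 0, 0, 0, 0, 0.1, 0.05, 0, 0, 0, 0, 0, 0.2, 0.05, 0, 0, 0, 0, 0, 0.3, 0.05, 0, 0, 0, 0, 0, 0.3, 0.05]
}}

```text
time_s: 25.3
eef_pos: [0.5775, 0.1252, 0.1368]
eef_rot: [0.002, 0.987, -0.161, 0.003]
wrist_force: [0.2, -3.2, 7.9]
opening: 0.103
grasp_force: 278.9
```

```bash
python3 s.py
```

```text
25.3 [0.5775 0.1252 0.1368] [ 0.015  0.413  1.683 -0.005  1.042  1.911] tau [-0.515  0.13   7.162] F [ 0.2 -3.2  7.9] 0.103 wing yaw -0.323
```

{"api": "carry_out", "payload": {
  "steps": [0, 0, 0, 0, 0, -0.1, 0.05, 0, 0, 0, 0, 0, -0.1, 0.05]
}}

```text
time_s: 25.5
eef_pos: [0.5775, 0.1252, 0.1367]
eef_rot: [0.002, 0.994, -0.11, 0.002]
wrist_force: [0.7, -3.3, 7.8]
opening: 0.104
grasp_force: 222.9
```

```bash
python3 s.py
```

```text
25.5 [0.5775 0.1252 0.1367] [ 0.014  0.413  1.683 -0.004  1.042  1.808] tau [-0.547  0.076  5.675] F [ 0.7 -3.3  7.8] 0.104 wing yaw -0.221
```

{"api": "carry_out", "payload": {
  "steps": [0, 0, 0, 0, 0, -0.12, 0.05, 0, 0, 0, 0, 0, -0.24, 0.05, 0, 0, 0, 0, 0, -0.36, 0.05, 0, 0, 0, 0, 0, -0.36, 0.05]
}}

```text
time_s: 25.9
eef_pos: [0.5775, 0.125, 0.1363]
eef_rot: [0.0, 0.998, 0.063, 0.002]
wrist_force: [1.5, -2.3, 4.8]
opening: 0.103
grasp_force: 67.1
```

```bash
python3 s.py
```

```text
25.9 [0.5775 0.125  0.1363] [ 1.300e-02  4.130e-01  1.683e+00 -1.000e-03  1.041e+00  1.457e+00] tau [-0.604 -0.108  1.267] F [ 1.5 -2.3  4.8] 0.103 wing yaw 0.127
```

Torque still pushes clockwise; release and rise.

{"api": "carry_out", "payload": {
  "steps": [0, 0, 0, 0, 0, -0.05, 0.05, 0, 0, 0, 0, 0, -0.05, 0.3, 0, 0, 0, 0, 0, -0.05, 0.3, 0, 0, 0, 0, 0, -0.05, 0.3, 0, 0, -0.03, 0, 0, -0.05, 0.3, 0, 0, -0.08, 0, 0, -0.05, 0.3, 0, 0, -0.12, 0, 0, -0.05, 0.3, 0, 0, -0.12, 0, 0, -0.05, 0.3]
}}

```text
time_s: 26.7
eef_pos: [0.5795, 0.1257, 0.2621]
eef_rot: [-0.0, 0.996, 0.085, 0.006]
wrist_force: [0.4, 0.4, -0.7]
opening: 0.297
grasp_force: 0.0
```

```bash
python3 s.py
python3 - <<'E'
from h import *
t=ctrl.camera("top");s=ctrl.camera("scene")
cv2.imwrite("pics/i_top.png",t[:,:,::-1]);cv2.imwrite("pics/i_scene.png",s[:,:,::-1])
a=cv2.resize(t[140:260,190:350],(480,360),interpolation=cv2.INTER_CUBIC);b=cv2.resize(s[140:290,200:330],(312,360),interpolation=cv2.INTER_CUBIC)
cv2.imwrite("pics/i.png",np.hstack([a,b])[:,:,::-1])
go([.645,-.193,.20],.052)
E
```

```text
26.7 [0.5795 0.1257 0.2621] [1.300e-02 2.530e-01 1.609e+00 1.000e-03 1.267e+00 1.413e+00] tau [ 0.037 -0.034  0.024] F [ 0.4  0.4 -0.7] 0.297 wing yaw 0.171
[0.0131, 0.3255, 0.0021, 0.0023, -0.0031, -1.4518]
```

View pics/i.png

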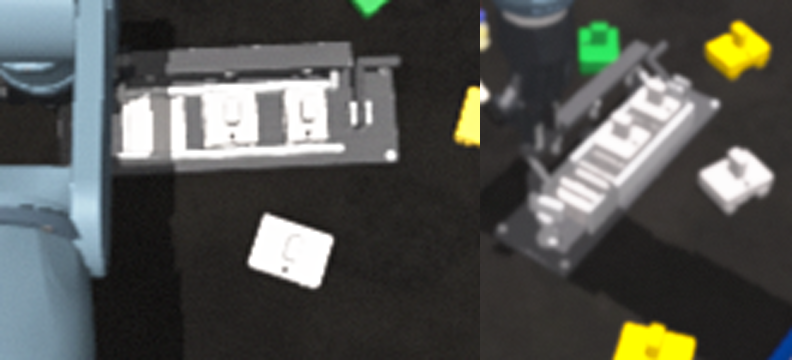

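{"api": "carry_out", "payload": {
  "steps": [0.013, 0.325, 0.002, 0.002, -0.003, -1.452, 0.3, 0.013, 0.325, 0.002, 0.002, -0.003, -1.452, 0.3, 0.013, 0.325, 0.002, 0.002, -0.003, -1.452, 0.3, 0.013, 0.325, 0.002, 0.002, -0.003, -1.452, 0.3, 0.013, 0.325, 0.002, 0.002, -0.003, -1.452, 0.3, 0.013, 0.325, 0.002, 0.002, -0.003, -1.452, 0.3, 0.013, 0.325, 0.002, 0.002, -0.003, -1.452, 0.3, 0.013, 0.325, 0.002, 0.002, -0.003, -1.452, 0.3, 0.013, 0.325, 0.002, 0.002, -0.003, -1.452, 0.3, 0.013, 0.325, 0.002, 0.002, -0.003, -1.452, 0.3, 0.013, 0.325, 0.002, 0.002, -0.003, -1.452, 0.3, 0.013, 0.325, 0.002, 0.002, -0.003, -1.452, 0.4, 0.013, 0.325, 0.002, 0.002, -0.003, -1.452, 0.4]
}}

```text
time_s: 28.1
eef_pos: [0.6444, -0.1923, 0.2521]
eef_rot: [-0.001, 0.689, 0.725, -0.001]
wrist_force: [-0.1, -0.1, -0.4]
opening: 0.399
grasp_force: 0.0
```

```bash
python3 s.py
python3 - <<'E'
from h import *
go([.645,-.1945,.080],.052)
t=ctrl.camera("top");np.save("pics/t.npy",t)
im={"top":t,"scene":ctrl.camera("scene")}
for w,y in((52,0),(40,-80)):
    p=cw(0,y,0)
    for c in(["scene"],["top"]):
        print(w,c,p.round(4),np.round(fit({k:im[k] for k in c},w,p[0],p[1],.0515,z=.032,R=14),4))
E
```

```text
28.1 [ 0.6444 -0.1923  0.2521] [-4.660e-01  4.390e-01  1.385e+00 -1.000e-03  1.321e+00 -5.160e-01] tau [-0.073 -0.06   0.016] F [-0.1 -0.1 -0.4] 0.399 wing yaw 1.621
[-0.0023, 0.0008, 0.1181, -0.0032, -0.0005, -0.0015]
52 ['scene'] [ 0.5855 -0.0307  0.    ] [ 5.808000e-01 -2.150000e-02  1.109000e-01  3.364523e+02]
52 ['top'] [ 0.5855 -0.0307  0.    ] [ 5.86600e-01 -3.16000e-02  2.97800e-01  3.98598e+02]
40 ['scene'] [ 0.5896 -0.1106  0.    ] [ 5.867000e-01 -8.680000e-02  2.189000e-01  3.358641e+02]
40 ['top'] [ 0.5896 -0.1106  0.    ] [ 6.000000e-01 -8.780000e-02 -9.100000e-03  3.801477e+02]
```

{"api": "carry_out", "payload": {
  "steps": [-0.002, 0.001, 0.05, -0.003, 0, 0, 0.4, -0.002, 0.001, 0.09, -0.003, 0, 0, 0.4, -0.002, 0.001, 0.118, -0.003, 0, 0, 0.4, -0.002, 0.001, 0.118, -0.003, 0, 0, 0.3, -0.002, 0.001, 0.118, -0.003, 0, 0, 0.23, -0.002, 0.001, 0.118, -0.003, 0, 0, 0.23, -0.002, 0.001, 0.118, -0.003, 0, 0, 0.23]
}}

```text
time_s: 28.9
eef_pos: [0.647, -0.1952, 0.1378]
eef_rot: [0.003, 0.688, 0.726, 0.001]
wrist_force: [-0.3, -0.2, -0.4]
opening: 0.231
grasp_force: 0.0
```

{"api": "carry_out", "payload": {
  "steps": [0, 0, 0, 0, 0, 0, 0.1, 0, 0, 0, 0, 0, 0, 0.1, 0, 0, 0, 0, 0, 0, 0.1, 0, 0, 0, 0, 0, 0, 0.1]
}}

```text
time_s: 29.3
eef_pos: [0.6441, -0.1954, 0.1376]
eef_rot: [-0.001, 0.688, 0.726, -0.002]
wrist_force: [-14.0, -0.1, 12.3]
opening: 0.112
grasp_force: 55.6
```

{"api": "carry_out", "payload": {
  "steps": [0, -0.002, 0, 0, 0, 0, 0.1, 0, -0.0057, -0.0048, 0, 0, 0, 0.1, 0, -0.0097, -0.0092, 0, 0, 0, 0.1, 0, -0.0143, -0.013, 0, 0, 0, 0.1, 0, -0.019, -0.0167, 0, 0, 0, 0.1, 0, -0.0243, -0.0197, 0, 0, 0, 0.1, 0, -0.0296, -0.0223, 0, 0, 0, 0.1, 0, -0.035, -0.0242, 0, 0, 0, 0.1, 0, -0.0411, -0.0256, 0, 0, 0, 0.1, 0, -0.0411, -0.0256, 0, 0, 0, 0.1]
}}

```text
time_s: 30.3
eef_pos: [0.6087, -0.1973, 0.1658]
eef_rot: [0.006, 0.688, 0.725, 0.003]
wrist_force: [6.9, 3.2, 8.7]
opening: 0.111
grasp_force: 52.4
```

{"api": "carry_out", "payload": {
  "steps": [0, -0.006, 0, 0, 0, 0, 0.1, 0, -0.012, 0, 0, 0, 0, 0.1, 0, -0.018, 0.001, 0, 0, 0, 0.1, 0, -0.0239, 0.0015, 0, 0, 0, 0.1, 0, -0.0296, 0.003, 0, 0, 0, 0.1, 0, -0.0352, 0.0053, 0, 0, 0, 0.1, 0, -0.0405, 0.008, 0, 0, 0, 0.1, 0, -0.0456, 0.0113, 0, 0, 0, 0.1, 0, -0.0456, 0.0113, 0, 0, 0, 0.1]
}}

```text
time_s: 31.2
eef_pos: [0.5602, -0.1998, 0.1539]
eef_rot: [0.003, 0.688, 0.726, 0.001]
wrist_force: [-7.6, 3.7, 19.4]
opening: 0.112
grasp_force: 58.5
```

{"api": "carry_out", "payload": {
  "steps": [0, -0.0045, 0.004, 0, 0, 0, 0.1, 0, -0.009, 0.0085, 0, 0, 0, 0.1, 0, -0.0125, 0.0132, 0, 0, 0, 0.1, 0, -0.016, 0.018, 0, 0, 0, 0.1, 0, -0.0185, 0.0235, 0, 0, 0, 0.1, 0, -0.021, 0.029, 0, 0, 0, 0.1, 0, -0.021, 0.03, 0, 0, 0, 0.1]
}}

```text
time_s: 31.9
eef_pos: [0.5376, -0.2011, 0.121]
eef_rot: [0.001, 0.688, 0.726, -0.0]
wrist_force: [-8.8, -1.0, 13.8]
opening: 0.112
grasp_force: 63.5
```

{"api": "carry_out", "payload": {
  "steps": [0, -0.0005, 0.002, 0, 0, 0, 0.1, 0, -0.0005, 0.003, 0, 0, 0, 0.1, 0, -0.0005, 0.003, 0, 0, 0, 0.1]
}}

```text
time_s: 32.2
eef_pos: [0.5377, -0.2012, 0.1206]
eef_rot: [0.001, 0.688, 0.726, -0.0]
wrist_force: [-14.8, 2.8, 27.2]
opening: 0.116
grasp_force: 65.0
```

Rigid stop reached. Release, rise and check.

{"api": "carry_out", "payload": {
  "steps": [0, 0, -0.002, 0, 0, 0, 0.1, 0, 0, -0.002, 0, 0, 0, 0.3, 0, 0, -0.002, 0, 0, 0, 0.35, 0, 0, -0.002, 0, 0, 0, 0.35, 0, 0, -0.03, 0, 0, 0, 0.35, 0, 0, -0.08, 0, 0, 0, 0.35, 0, 0, -0.12, 0, 0, 0, 0.35, 0, -0.05, -0.15, 0, 0, 0, 0.35, 0, -0.1, -0.15, 0, 0, 0, 0.35, -0.05, -0.13, -0.15, 0, 0, 0, 0.35, -0.1, -0.13, -0.15, 0, 0, 0, 0.35, -0.15, -0.13, -0.15, 0, 0, 0, 0.35, -0.15, -0.13, -0.15, 0, 0, 0, 0.35]
}}

```text
time_s: 33.5
eef_pos: [0.4149, -0.3617, 0.2667]
eef_rot: [0.002, 0.69, 0.724, -0.0]
wrist_force: [-0.0, 1.1, 0.1]
opening: 0.347
grasp_force: 0.0
```

```bash
python3 s.py
python3 - <<'E'
from h import *
t=ctrl.camera("top");s=ctrl.camera("scene")
a=cv2.resize(t[140:260,190:350],(480,360),interpolation=cv2.INTER_CUBIC);b=cv2.resize(s[140:290,200:330],(312,360),interpolation=cv2.INTER_CUBIC)
cv2.imwrite("pics/k.png",np.hstack([a,b])[:,:,::-1])
E
```

```text
33.5 [ 0.4149 -0.3617  0.2667] [-0.933  0.161  1.708 -0.     1.268 -0.982] tau [ 0.041 -0.005  0.004] F [-0.   1.1  0.1] 0.347 wing yaw 1.62
```

View pics/k.png

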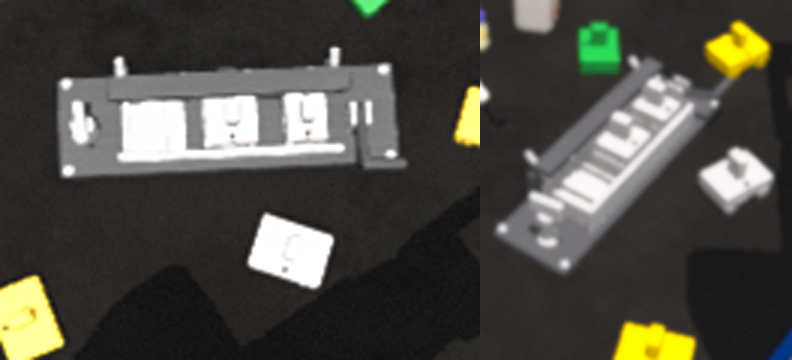

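```bash
python3 -c "
from bench import ctrl
print(ctrl.hand_in())"
```

```text
the job is handed in; nothing more can be done
None
```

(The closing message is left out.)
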